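# Pop the ink cartridge and trap it

## Robot

A 6-joint arm with a two-finger parallel gripper is mounted at the origin on the work surface. World frame = base frame: x ahead of the robot, y to its left, z up, the work surface at z = 0. Lengths are in m, angles in rad, forces in N, time in s.
With the tool pointing down it reaches from about 0.325 to 0.925 m from the base axis. Payload 3.1 kg.
Tool frame: the origin (TCP) lies between the finger pads; the fingertips stand env.tip_reach ahead of it and the grasp point (between the pads) is the TCP (env.tip_reach is the distance from the TCP to the fingertips, in m); y points along the fingers, x is the direction in which the jaws open and shut, and the axes are right-handed (so a half turn about y gives the same grasp; the last joint's range is limited). The gripper opens to 85 mm and grips with 20 to 120 N. Pads are 22 mm wide; open, the fingers measure 114 mm over their backs; the gripper's body (76 mm by 85 mm) begins 54 mm behind the grasp point. The pads swing forward as they close: fully open they stand 13 mm farther back than shut.
Start: joints at [-1.228, 0.217, 1.613, -0, 1.311, -0.112], TCP at [0.275, -0.561, 0.25] pointing down, gripper open.
Joint ranges: [-2.75, 2.75], [-0.78, 2.1], [0.31, 2.55], [-1.13, 4.27], [0.13, 2.63], [-2.58, 2.58]. Speed limits (rad/s): [2.79, 2.79, 3.14, 3.14, 3.14, 3.14].

## Interface

Orientations are given as a unit quaternion [x, y, z, w].
In Python, from station import env gives the robot as it stands.
- The arm moves only by the tool play_rows, never from a script. Its argument "series" is a list that holds one entry, the list of rows, each a list of 7 numbers: the opening, from -1 (shut) to 1 (fully open), then the shift along the tool's x, y, z in cm, then the turn, a rotation vector about the tool's x, y, z in degrees. In form: [[[claw, tx, ty, tz, ax, ay, az], ...]]. A call has 1 to 20 rows; each row shifts and turns the commanded pose from where the row before left it, along the tool's axes as they then stand; what a row does not reach is not made up. A row lasts 1/10 s, in which the tool goes at most 50 mm and 8.59 degrees, less where a joint would pass 70% of its speed; a pose out of reach is approached as far as the arm can. A call is refused whole if a number of a shift passes 5 or a number of a turn 8.59, either way. A call with a gripper value outside its range is refused whole. The fingers move at their own pace and stop on an object; "squeeze" is the grip in N (left out, the last holds). Time passes only in rows, so rows that do not move let the fingers close. It gives the time, the measured TCP pose, the force and the opening at its end, in the units of the state.
- env.get_state(): the state, without advancing time (a new reading comes with each control period).
- env.grab_frame(name): name is "side" or "top" or "wrist"; returns the picture (384x512x3 uint8, red, green, blue); there is no depth.
- env.camera_model(name): a dict with "intrinsics" (3x3 intrinsics, pixels), "R" (3x3) and "t" (3): a world point X has camera coordinates R X + t; the wrist camera has in their place "T_tool_cam" (4x4, takes a point from camera to tool coordinates, whose origin is the TCP and whose axes are the tool frame's). Camera axes: x right, y down, z forward; pixel columns grow to the right and rows downward; lengths in m; the calibration is good to about 2 mm. A picture is of the moment at which its call begins: read the wrist's pose just before it. camera_model takes no time and is no camera call.
- env.sign_off(): hands the job in, once; it reports no verdict.
The state is a dict: "clock": time; "joint_positions": joint angles; "joint_vel": joint speeds; "joint_torque": joint torques, N m; "eef_pos": TCP position; "orientation": TCP orientation; "wrist_force": force on the tool from outside, world axes, zero at the start; "moment": the same for the moment, N m; "grip_width": finger opening in m.
Only numpy, scipy, OpenCV 4.12 (cv2) and the standard library are available. Lean on these libraries where they do the work, as an engineer would, in place of code of your own. Each camera call takes 0.05 s, during which the arm holds its last target.

## Task

Press the ejector key on the white cartridge tray with one fingertip so that its spring kicks the ink cartridge forward, and have the other finger standing in its way so that the cartridge is trapped about 2 to 4 cm out and does not shoot off the tray. Do not pinch or lift the cartridge, and leave the stapler, binder clip, pencil and dish of erasers where they are. Finish while holding: stay still with the finger still stopping the cartridge against the push of the spring.

Things in the scene. Friction and masses are not known exactly. Their poses are not given: they have to be found in the camera images.
- tray: White plastic cartridge tray, fixed, turned up to 0.6 rad. Base plate x -105 to 95, y -36 to 80, z 0 to 12 mm; its top is the floor the cartridge slides on. Origin: underside, on the bay's centre line; x points from the open front to the back, y to the ejector key's side. A plain block beside the bay (x 8 to 82, y 38 to 71, top z 24 mm) is part of it.
- bay_mouth (a point): Point on the tray floor at the front end of the cartridge bay, on its centre line: tray x -12, y 0, z 12 mm. The bay runs back from here between two walls 5 mm thick, inner faces at y +-19.5 mm, tops 20 mm above the floor. In front (tray x -105 to -12) the floor is open, with only the key at its +y side and a 5 mm high latch tooth touching the cartridge.
- cartridge: Loose black ink cartridge, 70 (x) by 36 (y) by 30 mm high, 40 to 85 g. Origin: centre of the underside; axes as the tray's. Starts in the bay at tray x 24, y 0, z 12 mm: flat front face at x -11, top at z 42 mm. When unlatched, a spring (4 N, over 1 N left after 55 mm) kicks it to tray -x in about 0.1 s, off the tray unless something stands before its front face.
- ejector_top (a point): Centre of the flat top of the ejector key, a grey push key 36 (tray x) by 32 mm (tray y) at tray x -46, y 55 mm, beside the open floor. Top at z 32 mm when up, z 24 mm fully down (12 mm above the floor, 18 mm below the cartridge's top). A finger before the cartridge at the key centre's x stops it 20 to 30 mm out, by the finger's width.
- ejector (a joint): How far the ejector key is pressed straight down, in m: 0 up, 0.008 fully down. The latch lets the cartridge go at about 0.005. The press takes 3 to 10 N; the key springs back up when let go, which does not stop a cartridge that is more than 14 mm out.
- stapler: Loose red stapler, 130 by 36 mm and 48 mm high, lying beside the tray on the key's side. Origin: centre of the underside; x along its length.
- binder_clip: Loose chrome binder clip, 32 mm wide (y), 43 mm high, standing on its spine behind the tray. Origin: centre of the underside.
- pencil: Loose green mechanical pencil, 144 mm long (x), 8 mm thick, lying beside the tray on the side away from the key. Origin: underside, about mid-length.
- eraser_dish: Small round white ceramic dish with three erasers, 80 mm across, 24 mm high, behind the tray. Origin: centre of the underside.
Mind the look-alikes: they are no part of the job. What is shaped like the cartridge but blue, turquoise or yellow is not meant.

How it is judged:
On the way, in this order (a step that is already met when the one before it is completed fails the run):
1. the ejector key is being pressed (value of joint ejector above 0.0025 m).
2. the popped cartridge is stopped by a finger, 12 to 50 mm out (x of cartridge in the frame of tray between -0.026 and 0.012 m and contact force between the fingers and cartridge above 0.3 N and linear speed of cartridge below 0.02 m/s), for 0.2 s.
At the end, for the whole second after the job is handed in: The cartridge stands 12 to 50 mm out of its starting place along the tray, on the centre line within 6 mm, flat on the floor (not raised over 5 mm, not tilted over 0.1 rad), at rest (under 20 mm/s), and a finger presses on it with more than 0.3 N (all of step 2 and y of cartridge in the frame of tray between -0.006 and 0.006 m and z of cartridge in the frame of tray below 0.017 m and angle between cartridge's own z axis and vertical below 0.1 rad); the arm keeps its last pose, push and grip.
It fails at once if the cartridge slides more than 60 mm out or off the tray (x of cartridge in the frame of tray below -0.036 m).
It fails at once if the cartridge is lifted more than 8 mm or tipped (z of cartridge in the frame of tray above 0.02 m or angle between cartridge's own z axis and vertical above 0.25 rad).
It fails at once if the stapler, binder clip, pencil or dish is moved more than 15 mm (distance of any of stapler, binder_clip, pencil, eraser_dish from where it was at the start of the episode above 0.015 m).
It also fails if it takes over 34 s, if anything falls off the work surface, if the arm or the gripper's body presses on something with over 40 N, if the wrist force passes 120 N, or if a joint passes its speed limit or range.

## Working session

There is one attempt and no reset: what is moved stays moved. The work goes in short steps, Python scripts to look and compute and a tool call to move; the robot and the scene stay as the last step left them, time stands still between calls to the robot, and variables do not carry over. Pictures are saved under pics/ and viewed, and the job is handed in when it is done.

Besides the shell and the picture viewer there is one more tool, called as name(argument=value, ...), one argument or row to a line, values as JSON. play_rows: Moves the arm, as the interface text tells. Its arguments: {"type":"object","properties":{"series":{"type":"array","items":{"type":"array","items":{"type":"array","items":{"type":"number"}}}},"squeeze":{"type":"number"}},"required":["series"]}

```bash
ls; mkdir -p pics
python3 - <<'E'
from station import env
import cv2,numpy as np
np.set_printoptions(precision=4,suppress=True)
s=env.get_state()
for k,v in s.items(): print(k,np.array(v))
print(env.tip_reach)
for n in ['side','top','wrist']:
    m=env.camera_model(n); print(n,m)
    cv2.imwrite(f'pics/{n}0.png',env.grab_frame(n)[:,:,::-1])
E
```

```text
pics
clock 0.0
joint_positions [-1.2282  0.2178  1.615  -0.      1.3113 -0.1122]
joint_vel [ 0.     -0.0002  0.0006 -0.0005 -0.0031 -0.0014]
joint_torque [  0.0008 -39.684  -30.3853  -0.0001   0.0097  -0.    ]
eef_pos [ 0.2743 -0.5607  0.2489]
orientation [-0.5993  0.3751 -0.3737  0.6004]
wrist_force [-0.2472 -0.7204 -0.301 ]
moment [ 0.0073 -0.0075 -0.0292]
grip_width 0.0855315932537481
0.019
side {'intrinsics': array([[438.787 ,   0.    , 255.9487],
       [  0.    , 438.787 , 194.7339],
       [  0.    ,   0.    ,   1.    ]]), 'R': array([[-0.9041, -0.4273, -0.005 ],
       [-0.2282,  0.4927, -0.8397],
       [ 0.3613, -0.758 , -0.543 ]]), 't': array([0.5579, 0.1414, 0.7263])}
top {'intrinsics': array([[498.4854,   0.    , 263.305 ],
       [  0.    , 498.4854, 184.3571],
       [  0.    ,   0.    ,   1.    ]]), 'R': array([[-0.0479, -0.9988,  0.0063],
       [-0.9779,  0.0456, -0.2042],
       [ 0.2037, -0.016 , -0.9789]]), 't': array([0.0771, 0.5665, 0.7806])}
wrist {'intrinsics': array([[271.582 ,   0.    , 254.7404],
       [  0.    , 271.582 , 189.6728],
       [  0.    ,   0.    ,   1.    ]]), 'T_tool_cam': array([[ 1.    ,  0.0002, -0.0005, -0.0003],
       [ 0.0005, -0.3265,  0.9452, -0.1221],
       [ 0.    , -0.9452, -0.3265,  0.0836],
       [ 0.    ,  0.    ,  0.    ,  1.    ]])}
```

View pics/side0.png

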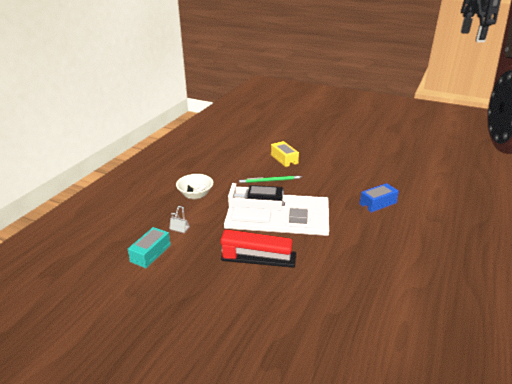

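View pics/top0.png

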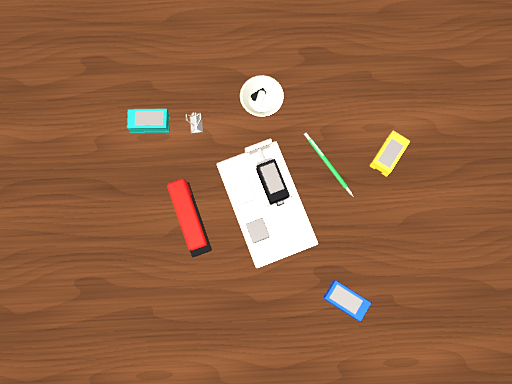

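View pics/wrist0.png

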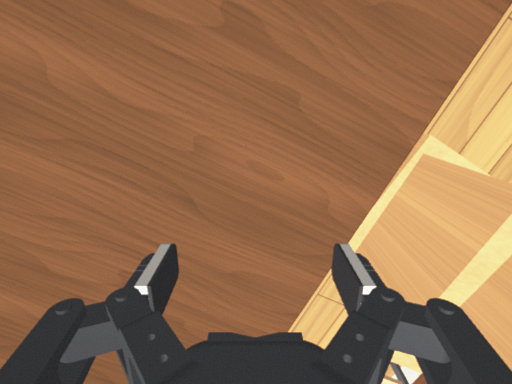

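Run:
```python
import cv2
a=cv2.imread('pics/top0.png')[130:330,170:390];cv2.imwrite('pics/top0c.png',cv2.resize(a,None,fx=3.5,fy=3,interpolation=cv2.INTER_CUBIC)[:600])
```

```text
(no output)
```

View pics/top0c.png

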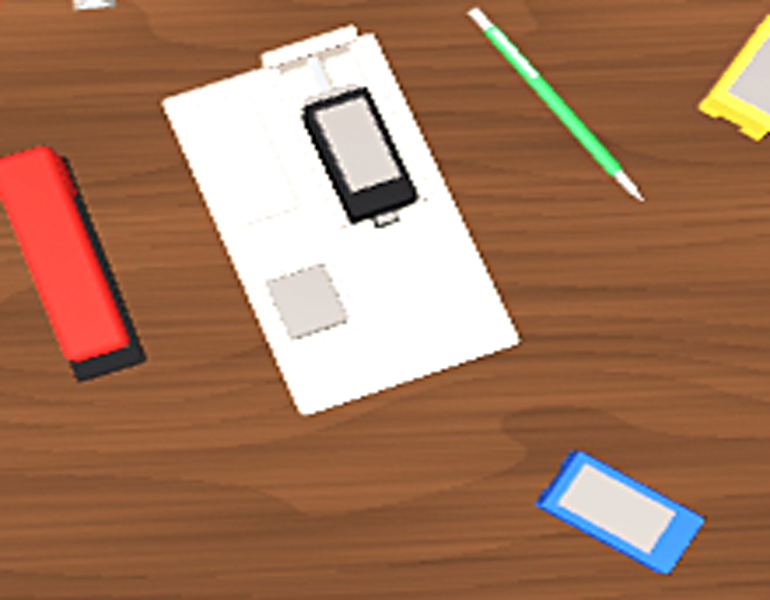

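```bash
cat > h.py <<'E'
import numpy as np
from scipy.optimize import least_squares
from station import env
def proj(m,X):
    c=X@np.array(m['R']).T+np.array(m['t']); K=np.array(m['intrinsics']); p=c@K.T
    return p[:,:2]/p[:,2:]
def T2W(p,X):
    X=np.asarray(X,float);c,s=np.cos(p[2]),np.sin(p[2])
    return np.c_[p[0]+c*X[:,0]-s*X[:,1],p[1]+s*X[:,0]+c*X[:,1],X[:,2]]
E
python3 - <<'E'
from h import *
import cv2
np.set_printoptions(precision=4,suppress=True)
m=env.camera_model('top')
P=np.array([[-105,80,12],[-105,-36,12],[95,80,12],[95,-36,12],[-28,71,32],[-28,39,32],[-64,39,32],[-64,71,32],[59,18,42],[59,-18,42],[-11,-18,42],[-11,18,42]])/1e3
px=np.array([[303,413],[520,340],[163,100],[375,35],[268,282],[322,264],[347,320],[297,337],[305,108],[367,88],[415,200],[353,222]],float)
px=px/[3.5,3]+[170,130]
r=least_squares(lambda p:(proj(m,T2W(p,P))-px).ravel(),[.5,0,.3],loss='soft_l1')
print(r.x); print(proj(m,T2W(r.x,P))-px)
a=cv2.imread('pics/side0.png'); ms=env.camera_model('side')
for q in proj(ms,T2W(r.x,P)):
    cv2.circle(a,tuple(int(round(v*8)) for v in q),6,(0,0,255),-1,shift=3)
cv2.imwrite('pics/side0c.png',cv2.resize(a[140:280,120:420],None,fx=2.6,fy=2.6,interpolation=cv2.INTER_CUBIC))
E
```

```text
[0.5561 0.0254 0.319 ]
[[-0.166   1.4516]
 [ 0.3237  1.4824]
 [ 0.0843  0.1719]
 [-0.2031 -0.376 ]
 [-1.3849  0.0909]
 [ 0.6804 -0.5662]
 [ 1.1339  0.4026]
 [-2.192   1.5054]
 [-1.1337 -0.31  ]
 [ 0.5442 -0.8442]
 [ 1.7159 -1.121 ]
 [-0.2134 -1.0173]]
```

View pics/side0c.png

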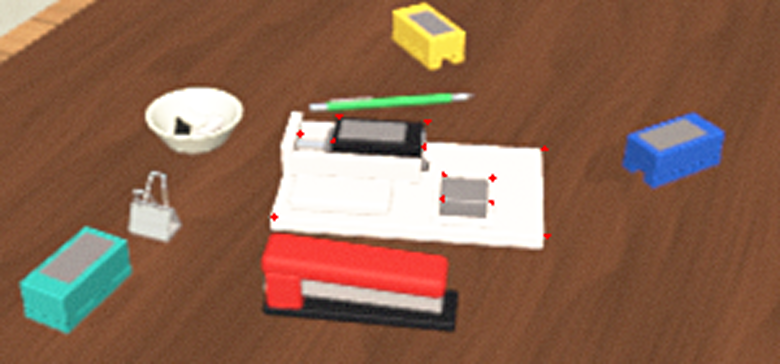

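```bash
cat >> h.py <<'E'
from scipy.spatial.transform import Rotation as Rot
def targ(p,xt,yt,flip):
    w=T2W(p,[[xt,yt,0]])[0]; s=1 if not flip else -1
    xx=s*np.array([-np.sin(p[2]),np.cos(p[2]),0]); yy=np.array([0,0,-1.])
    return w,np.c_[xx,yy,np.cross(xx,yy)]
def need(p,xt,yt,z,flip=False):
    s=env.get_state(); w,R=targ(p,xt,yt,flip); w[2]=z
    C=Rot.from_quat(s['orientation']).as_matrix()
    rv=np.degrees(Rot.from_matrix(C.T@R).as_rotvec())
    return C.T@(w-s['eef_pos'])*100, R.T@(w-s['eef_pos'])*100, rv, w
E
python3 - <<'E'
from h import *
np.set_printoptions(precision=3,suppress=True)
p=[.5561,.0254,.319]
s=env.get_state()
print(Rot.from_quat(s['orientation']).as_matrix())
for f in(0,1): print(*need(p,-.046,.0275,.15,f))
E
```

```text
[[ 0.439 -0.001  0.898]
 [-0.898  0.002  0.439]
 [-0.002 -1.     0.   ]]
[-43.624  10.018  46.874] [ 49.585   9.924 -40.538] [  -0.164 -172.221    0.009] [0.504 0.037 0.15 ]
[-43.624  10.018  46.874] [-49.585   9.924  40.538] [-0.006  7.779 -0.109] [0.504 0.037 0.15 ]
```

play_rows(
  series=[
    [[0, 0, 0, 0, 0, 7.78, 0], [0, -3.54, 0.56, 2.9, 0, 0, 0], [0, -3.54, 0.56, 2.9, 0, 0, 0], [0, -3.54, 0.56, 2.9, 0, 0, 0], [0, -3.54, 0.56, 2.9, 0, 0, 0], [0, -3.54, 0.56, 2.9, 0, 0, 0], [0, -3.54, 0.56, 2.9, 0, 0, 0], [0, -3.54, 0.56, 2.9, 0, 0, 0], [0, -3.54, 0.56, 2.9, 0, 0, 0], [0, -3.54, 0.56, 2.9, 0, 0, 0], [0, -3.54, 0.56, 2.9, 0, 0, 0], [0, -3.54, 0.56, 2.9, 0, 0, 0], [0, -3.54, 0.56, 2.9, 0, 0, 0], [0, -3.54, 0.56, 2.9, 0, 0, 0], [0, -3.54, 0.56, 2.9, 0, 0, 0], [0, 0, 0, 0, 0, 0, 0], [0, 0, 0, 0, 0, 0, 0]],
  ],
  squeeze=30,
)

```text
clock: 1.85
eef_pos: [0.5043, 0.0374, 0.1713]
orientation: [0.574, -0.414, 0.413, -0.573]
wrist_force: [-1.1, -0.1, 0.5]
grip_width: 0.0428
```

Run:
```python
from h import *
import cv2
np.set_printoptions(precision=3,suppress=True)
p=[.5561,.0254,.319]
s=env.get_state()
print(s['clock'],s['grip_width'],s['eef_pos'],s['joint_positions'],s['orientation'])
print(*need(p,-.046,.0275,.15,1))
np.savez('s1.npz',pos=s['eef_pos'],q=s['orientation'])
a=env.grab_frame('wrist')[:,:,::-1]
cv2.imwrite('pics/w1.png',cv2.resize(a,(768,576),interpolation=cv2.INTER_CUBIC))
```

```text
1.85 0.04276769401046332 [0.504 0.037 0.171] [-0.065  0.048  1.96  -0.001  1.135  1.184] [ 0.574 -0.414  0.413 -0.573]
[ 0.014  2.135 -0.05 ] [ 0.014  2.135 -0.053] [ 0.084  0.169 -0.003] [0.504 0.037 0.15 ]
```

View pics/w1.png

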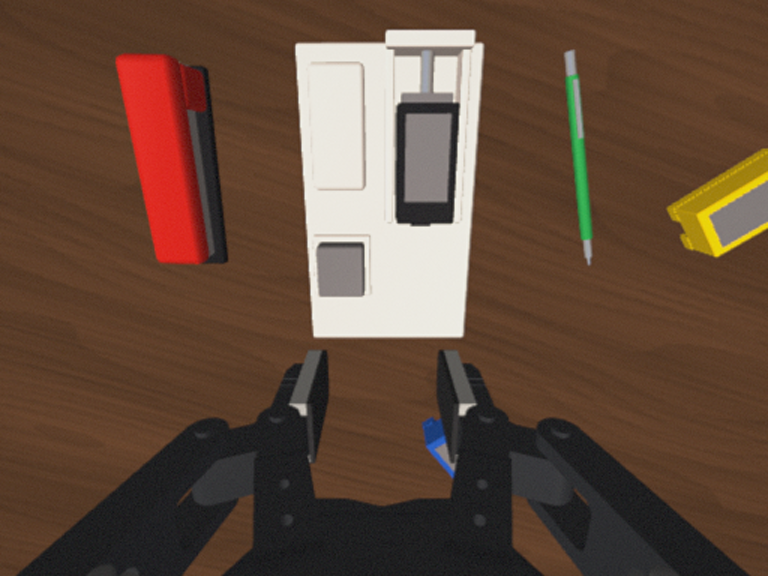

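Run:
```python
from h import *
import cv2
np.set_printoptions(precision=4,suppress=True)
d=np.load('s1.npz'); m=env.camera_model('wrist'); mt=env.camera_model('top');ms=env.camera_model('side')
Tt=np.eye(4);Tt[:3,:3]=Rot.from_quat(d['q']).as_matrix();Tt[:3,3]=d['pos']
W=np.linalg.inv(Tt@np.array(m['T_tool_cam'])); mw=dict(intrinsics=m['intrinsics'],R=W[:3,:3],t=W[:3,3])
P=np.array([[-105,80,12],[-105,-36,12],[95,80,12],[95,-36,12],[-28,71,32],[-28,39,32],[-64,39,32],[-64,71,32],[59,18,42],[59,-18,42],[-11,-18,42],[-11,18,42]])/1e3
px=np.array([[303,413],[520,340],[163,100],[375,35],[268,282],[322,264],[347,320],[297,337],[305,108],[367,88],[415,200],[353,222]],float)/[3.5,3]+[170,130]
pw=np.array([[314,336],[464,336],[296,44],[483,44],[317,242],[364,242],[364,297],[320,297],[397,103],[459,103],[455,222],[398,222]])/1.5
r=least_squares(lambda p:(proj(mw,T2W(p,P))-pw).ravel(),[.5561,.0254,.319],loss='soft_l1')
print(r.x); print(proj(mw,T2W(r.x,P))-pw)
r2=least_squares(lambda p:np.r_[(proj(mw,T2W(p,P))-pw).ravel(),(proj(mt,T2W(p,P))-px).ravel()],[.5561,.0254,.319],loss='soft_l1')
print(r2.x)
# finger ray: pixel -> tool frame at z=+-11mm plane / tips
K=np.array(m['intrinsics']);T=np.array(m['T_tool_cam'])
for q in [(305,352),(328,352),(318,462),(438,352),(463,352),(291,410),(475,410),(450,462)]:
    v=T[:3,:3]@np.linalg.solve(K,[q[0]/1.5,q[1]/1.5,1]); o=T[:3,3]
    for z in(.011,-.011):
        print(q,z,o+v*(z-o[2])/v[2],end=' | ')
    print()
```

```text
[0.558  0.0272 0.3261]
[[-0.3131  1.5134]
 [ 0.6594  1.1606]
 [-1.3927 -2.4258]
 [ 1.7937 -3.0475]
 [-1.0617  2.9768]
 [ 0.0356  2.8498]
 [ 0.6887  0.2805]
 [-1.0399  0.3948]
 [ 0.4222 -2.0171]
 [ 1.6365 -2.2122]
 [-0.1897  0.6974]
 [-0.8724  0.853 ]]
[0.5571 0.0266 0.3235]
(305, 352) 0.011 [-0.0287  0.0117  0.011 ] | (305, 352) -0.011 [-0.0373  0.0522 -0.011 ] | 
(328, 352) 0.011 [-0.0202  0.0117  0.011 ] | (328, 352) -0.011 [-0.0263  0.0522 -0.011 ] | 
(318, 462) 0.011 [-0.0157 -0.0432  0.011 ] | (318, 462) -0.011 [-0.0204 -0.0193 -0.011 ] | 
(438, 352) 0.011 [0.0203 0.0117 0.011 ] | (438, 352) -0.011 [ 0.0265  0.0523 -0.011 ] | 
(463, 352) 0.011 [0.0295 0.0117 0.011 ] | (463, 352) -0.011 [ 0.0385  0.0523 -0.011 ] | 
(291, 410) 0.011 [-0.0265 -0.0229  0.011 ] | (291, 410) -0.011 [-0.0345  0.0071 -0.011 ] | 
(475, 410) 0.011 [ 0.0265 -0.0229  0.011 ] | (475, 410) -0.011 [ 0.0346  0.0072 -0.011 ] | 
(450, 462) 0.011 [ 0.0161 -0.0432  0.011 ] | (450, 462) -0.011 [ 0.0211 -0.0193 -0.011 ] |
```

Run:
```python
from h import *
np.set_printoptions(precision=3,suppress=True)
print(*need([.5571,.0266,.3235],-.046,.0275,.06,1))
```

```text
[-0.141 11.152  0.116] [-0.139 11.152  0.103] [ 0.071 -0.195  0.009] [0.505 0.038 0.06 ]
```

play_rows(
  series=[
    [[0.1, -0.14, 2, 0.1, 0, -0.2, 0], [0.1, 0, 3, 0, 0, 0, 0], [0.1, 0, 3, 0, 0, 0, 0], [0.1, 0, 2.1, 0, 0, 0, 0], [0.1, 0, 1.0, 0, 0, 0, 0], [0.1, 0, 0, 0, 0, 0, 0], [0.1, 0, 0, 0, 0, 0, 0]],
  ],
)

```text
clock: 2.6
eef_pos: [0.5059, 0.0373, 0.0618]
orientation: [-0.573, 0.413, -0.414, 0.574]
wrist_force: [-0.7, -0.8, 0.2]
grip_width: 0.047
```

Run:
```python
from h import *
import cv2
np.set_printoptions(precision=3,suppress=True)
s=env.get_state()
print(s['clock'],s['grip_width'],s['eef_pos'])
print(*need([.5571,.0266,.3235],-.046,.0275,.06,1))
for n,(a,b,c,d) in dict(wrist=(0,384,0,512),side=(120,260,190,360),top=(130,280,190,350)).items():
    f=env.grab_frame(n)[a:b,c:d,::-1]; k=min(800/(d-c),600/(b-a))
    cv2.imwrite(f'pics/{n}2.png',cv2.resize(f,None,fx=k,fy=k,interpolation=cv2.INTER_CUBIC))
```

```text
2.6 0.047041097319165 [0.506 0.037 0.062]
[-0.107  0.179 -0.086] [-0.107  0.179 -0.086] [-0.073 -0.126  0.034] [0.505 0.038 0.06 ]
```

View pics/wrist2.png

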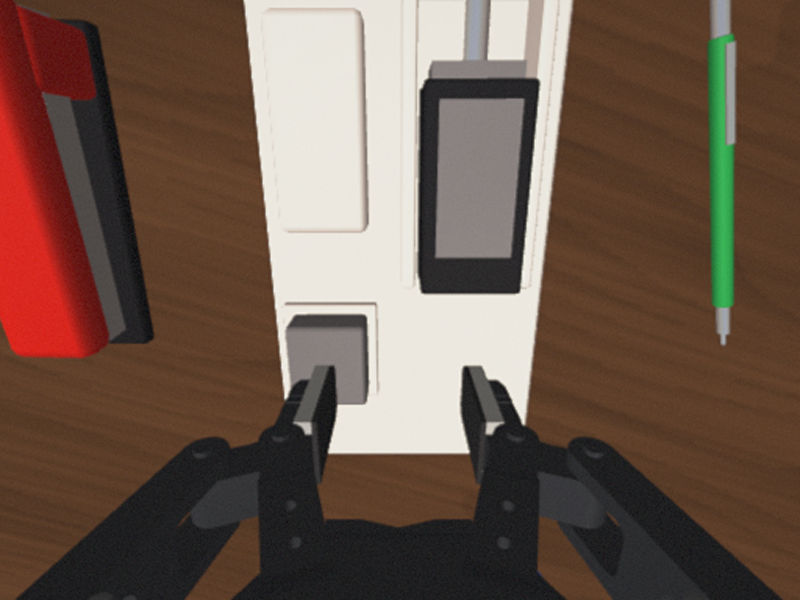

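View pics/side2.png

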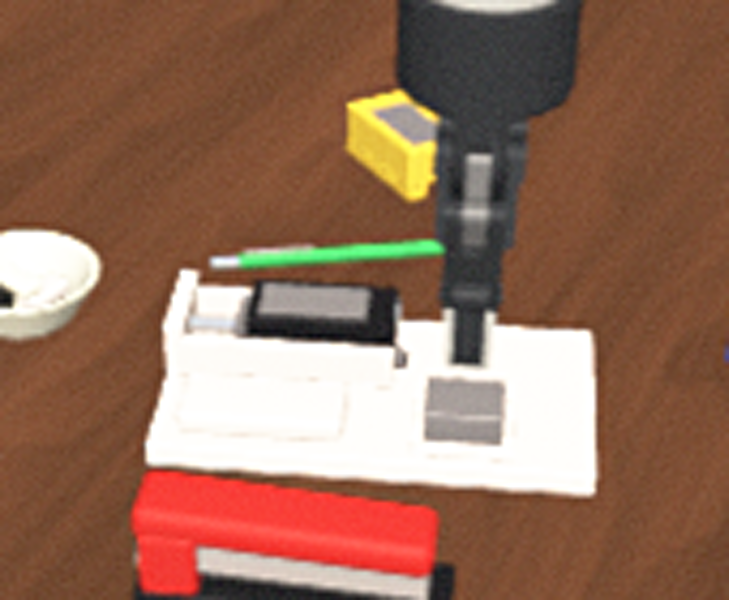

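View pics/top2.png

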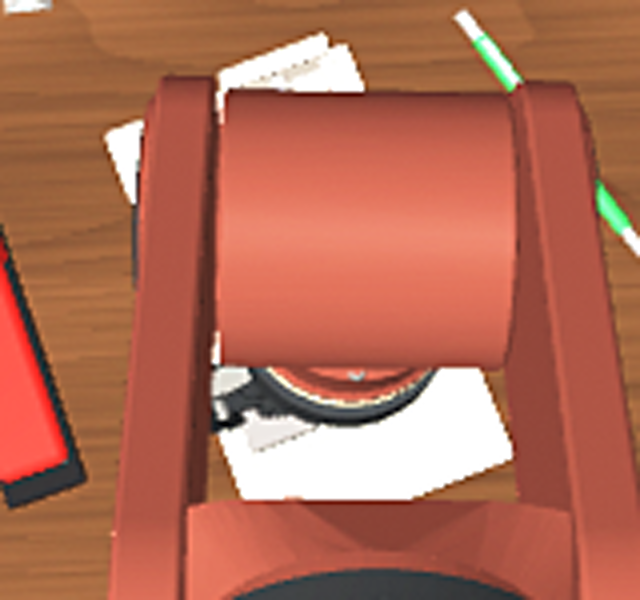

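play_rows(
  series=[
    [[0, -0.2, 0.6, -0.1, 0, 0, 0], [0, 0, 0.4, 0, 0, 0, 0], [0, 0, 0, 0, 0, 0, 0], [0, 0, 0, 0, 0, 0, 0]],
  ],
)

```text
clock: 3.15
eef_pos: [0.5033, 0.0398, 0.0506]
orientation: [0.574, -0.413, 0.413, -0.574]
wrist_force: [-0.2, -0.1, 0.9]
grip_width: 0.0429
```

Run:
```python
from h import *
import cv2
np.set_printoptions(precision=3,suppress=True)
s=env.get_state()
print(s['clock'],s['grip_width'],s['eef_pos'],s['wrist_force'])
print(*need([.5571,.0266,.3235],-.046,.0275,.06,1))
for n,(a,b,c,d) in dict(wrist=(150,342,128,384),side=(120,260,190,360)).items():
    f=env.grab_frame(n)[a:b,c:d,::-1]; k=min(800/(d-c),600/(b-a))
    cv2.imwrite(f'pics/{n}3.png',cv2.resize(f,None,fx=k,fy=k,interpolation=cv2.INTER_CUBIC))
```

```text
3.15 0.04294400068332154 [0.503 0.04  0.051] [-0.247 -0.094  0.896]
[ 0.211 -0.937  0.081] [ 0.211 -0.937  0.081] [ 0.034 -0.044 -0.012] [0.505 0.038 0.06 ]
```

View pics/wrist3.png

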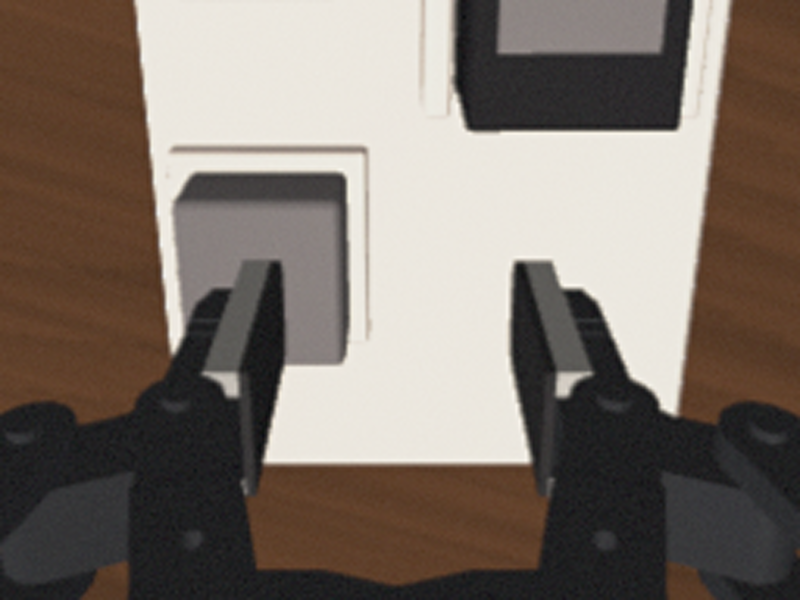

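View pics/side3.png

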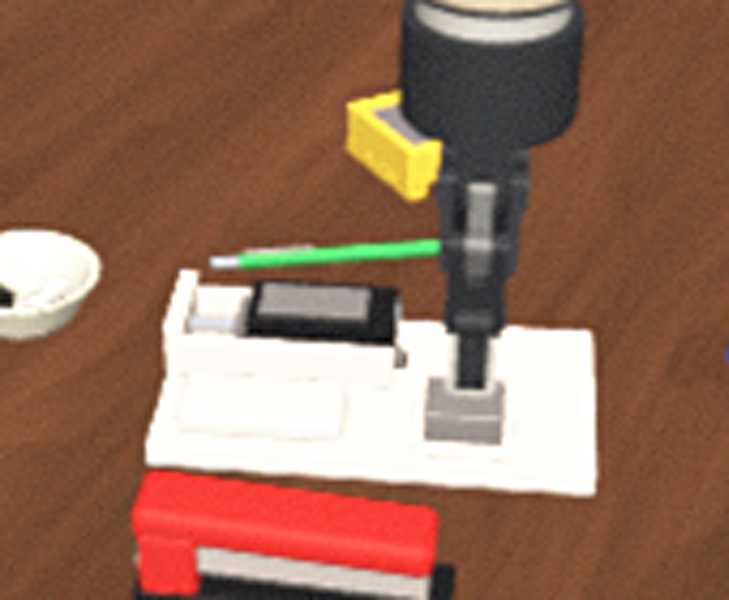

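play_rows(
  series=[
    [[0, 0.3, 0.2, 0.05, 0, 0, 0], [0, 0, 0.3, 0, 0, 0, 0], [0, 0, 0.2, 0, 0, 0, 0], [0, 0, 0, 0, 0, 0, 0], [0, 0, 0, 0, 0, 0, 0]],
  ],
)

```text
clock: 3.75
eef_pos: [0.5047, 0.0368, 0.0438]
orientation: [0.574, -0.413, 0.413, -0.574]
wrist_force: [-0.8, -2.3, 3.4]
grip_width: 0.0427
```

Run:
```python
from h import *
import cv2
np.set_printoptions(precision=3,suppress=True)
s=env.get_state()
print(s['clock'],s['grip_width'],s['eef_pos'],s['wrist_force'],s['moment'])
print(*need([.5571,.0266,.3235],-.046,.0275,.06,1))
for n,(a,b,c,d) in dict(wrist=(150,342,128,384),side=(170,240,250,330)).items():
    f=env.grab_frame(n)[a:b,c:d,::-1]; k=min(800/(d-c),600/(b-a))
    cv2.imwrite(f'pics/{n}4.png',cv2.resize(f,None,fx=k,fy=k,interpolation=cv2.INTER_CUBIC))
```

```text
3.75 0.04274293795088047 [0.505 0.037 0.044] [-0.78  -2.305  3.375] [-0.089  0.223 -0.08 ]
[-0.119 -1.623  0.039] [-0.12  -1.623  0.04 ] [ 0.041 -0.065  0.004] [0.505 0.038 0.06 ]
```

View pics/wrist4.png

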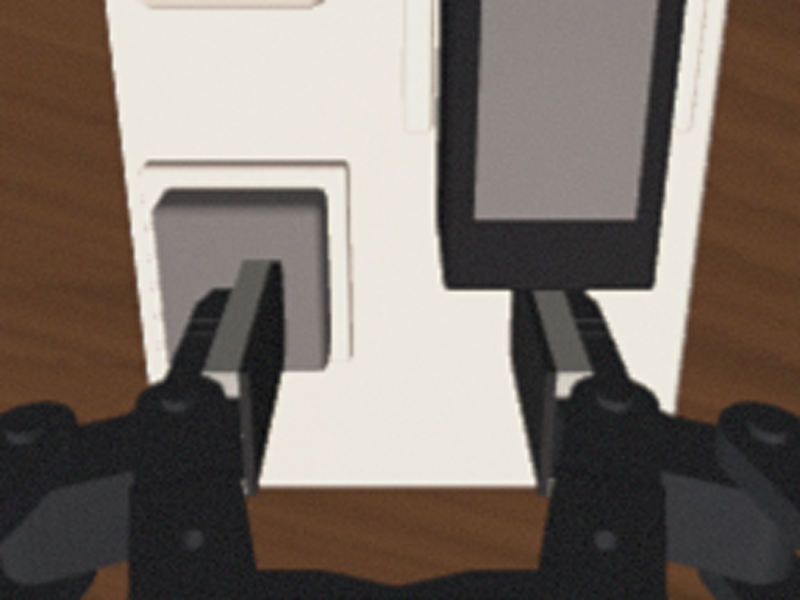

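View pics/side4.png

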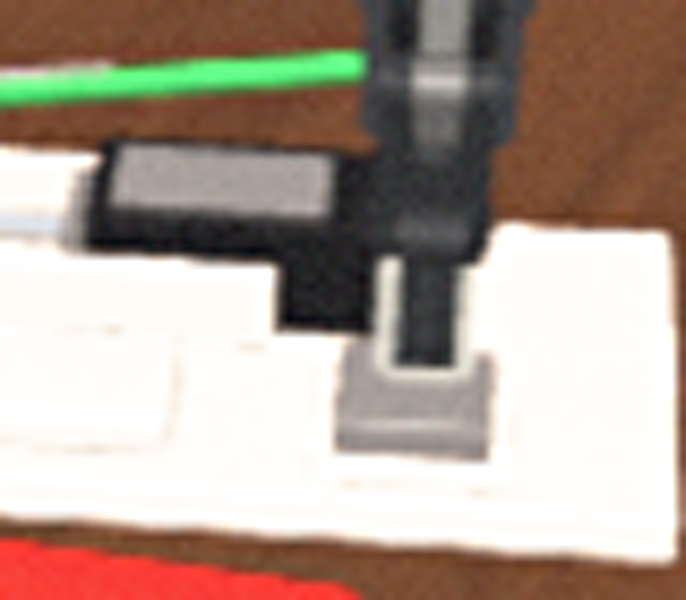

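play_rows(
  series=[
    [[0, 0, 0, 0, 0, 0, 0], [0, 0, 0, 0, 0, 0, 0], [0, 0, 0, 0, 0, 0, 0], [0, 0, 0, 0, 0, 0, 0], [0, 0, 0, 0, 0, 0, 0]],
  ],
)

```text
clock: 4.35
eef_pos: [0.5048, 0.0368, 0.0438]
orientation: [0.574, -0.413, 0.413, -0.574]
wrist_force: [-2.8, -1.5, 2.1]
grip_width: 0.0422
```

Run:
```python
from h import *
import cv2
np.set_printoptions(precision=3,suppress=True)
a=env.grab_frame('wrist')[150:342,128:384,::-1]
s=env.get_state()
print(s['clock'],s['grip_width'],s['eef_pos'],s['wrist_force'],s['joint_vel'])
b=cv2.resize(a,None,fx=3.125,fy=3.125,interpolation=cv2.INTER_CUBIC)
print(np.abs(b.astype(int)-cv2.imread('pics/wrist4.png')).mean())
cv2.imwrite('pics/w5.png',b)
env_s=env.grab_frame('side');cv2.imwrite('pics/s5.png',env_s[:,:,::-1])
# cartridge front-edge position from wrist image
m=env.camera_model('wrist');T=np.eye(4);T[:3,:3]=Rot.from_quat(s['orientation']).as_matrix();T[:3,3]=s['eef_pos'];T=T@np.array(m['T_tool_cam'])
p=[.5571,.0266,.3235]
for q in[(443,288),(655,288)]:
    v=T[:3,:3]@np.linalg.solve(np.array(m['intrinsics']),[q[0]/3.125+128,q[1]/3.125+150,1]);X=T[:3,3]+v*(.042-T[2,3])/v[2]
    d=X[:2]-p[:2];c,n=np.cos(p[2]),np.sin(p[2]);print(c*d[0]+n*d[1],-n*d[0]+c*d[1])
```

```text
4.4 0.04261151877807967 [0.505 0.037 0.044] [-2.73  -2.402  3.398] [ 0.     0.001  0.     0.001 -0.001 -0.   ]
1.7915708333333333
-0.03436897250390031 0.018830441196450096
-0.03438986501478448 -0.01625188663395171
```

View pics/w5.png

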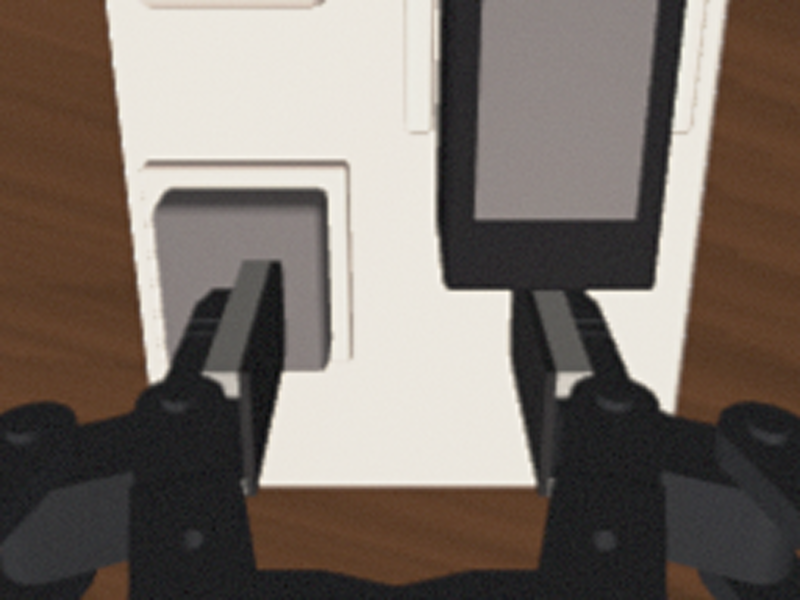

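View pics/s5.png

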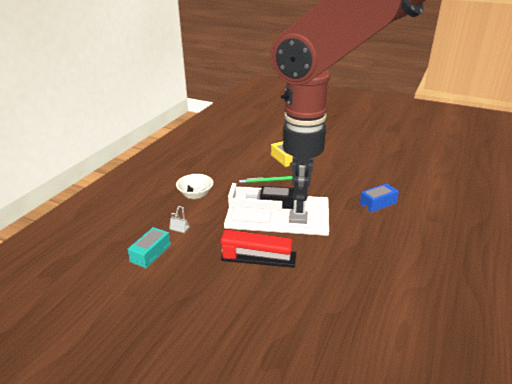

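```bash
python3 -c "
from station import env
print(env.sign_off())"
```

```text
the job is handed in; nothing more can be done
None
```

I pressed the ejector key with one fingertip, and the other finger caught the cartridge as it popped out. I then held that pose and handed the job in at about 4.5 s of the 34 s allowed; `sign_off()` gives no verdict.

- **Cartridge:** my last wrist-camera measurement puts it about 23 mm out and about 1 mm off the centre line. It looked flat and did not move between two pictures about 0.6 s apart.
- **Finger contact:** the wrist reads about 3.6 N sideways and 3.4 N upward from the key. The sideways reading is noisy (about 2.4 to 3.6 N). I take it as the spring pushing on the finger, which is well above the 0.3 N needed.
- **Other objects:** the stapler, binder clip, pencil and dish look unmoved in the side picture.
- **Uncertainty:** my separate fits of the tray pose from the top and wrist cameras differed by about 2 mm. The wrist picture left errors of up to 3 pixels. Both are small next to the 12–50 mm range, and the centre-line error stays within its 6 mm limit.

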